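Turn a label tag over through the wire chute into the chest

TASK

The round tag on the desk lies label side down, and it is to be put away in the little wooden chest label side up. Slide the chest's lid open, lay the tag on the loading rails of the wire chute and let it run down through the twist, which turns it over and drops it into the chest, then slide the lid shut until it is fully home. Do not disturb the mug, the tape holder, the clip dish or the protractor.

Things in the scene. Friction and masses are not known exactly. Their poses are not given: they have to be found in the camera images.
- tag_centre (a point): Centre of the tag: a loose plain aluminium disc, 40 mm in diameter, 5 mm thick, about 18 g, flat on the desk. One side is plain metal with a small centre dot; the other has a raised rim 2.5 mm wide round a sunken paper label. Its z axis points out of the label side: straight down at the start, to point up at the end.
- chute_load (a point): Point on the loading rails, 223 mm above the desk, on which the middle of the tag's lower face is laid. The rails are two 4 mm wires, 31 mm over their outsides, sloping down at 36 degrees, open above and at both sides: the tag overhangs them 4.5 mm each side and fingers can straddle them. Axes: x across the rails, -y down the slope (the way the tag slides), z square out of the rails.
- chute: Fixed turn-over chute: a cage of 4 mm polished steel wires on two posts with a base plate 90 x 142 mm, running down towards its own -y. Its top is 265 mm above the desk. Origin on the desk, axes level; the loading point is at (0, 172, 223) mm. A tag let go there, parallel to the rails within 10 degrees and centred within 5 mm, slides off by itself and is in the chest within 1.5 s.
- chute_mouth (a point): Centre of the mouth of the cage, 58 mm down the slope from the loading point (axes of chute). Guide wires flank the rails from 34 mm before the mouth, 79 mm apart there and 47 mm at the mouth; two upper wires flare up, 34 mm above the rails 12 mm before the mouth. At the upper end, 44 mm up the slope from the loading point, a cross wire stands 12 mm above the rails.
- chute_mid (a point): Centre of the slot half-way down the twist, inside the wire cage, 130 mm above the desk; the cage is 60 mm across. From the mouth on, the slot twists by half a turn; it ends at an outlet 66 mm above the desk that reaches 20 mm in over the chest's end.
- chest_floor (a point): Centre of the chest's inside floor, 8 mm above the desk. The chest is a fixed waxed wooden box, outside 110 (x) x 160 (y) x 48 mm high, inside 96 x 146 mm, under the outlet of the chute; its +y points towards the chute. Its end at -y is 37 mm high, and the lid slides out over it.
- lid_knob (a point): Centre of the grip of the turned wooden knob on the chest's lid, 61 mm above the desk. The grip is round, 18 mm in diameter and 15 mm high, on a thin neck; the lid's top is 18.5 mm below this point. Same axes as the chest: the lid opens along -y. The chest's side walls stand 5.5 mm above the lid, 48 mm to either side (x) of the knob.
- lid (a joint): How far the lid is slid open, in m: 0 is shut against its stop, 0.12 is fully open against the other stop. It slides with about 1.5 N of friction, stays where it is left and stops dead at either end. It starts at most 0.03 open; from 0.09 on it lets the tag in freely.
Not all that is in view belongs to the job. There is more than one size of the part that bears tag_centre; the job needs the smallest.

How it is judged:
By the outcome, as a careful person would: the job done as asked, in the order asked, and still so for the second after the job is handed in, with the robot touching nothing.
It also fails if it takes over 64 s, if anything falls off the work surface, if the arm or the gripper's body presses on something with over 40 N, if the wrist force passes 120 N, or if a joint passes its speed limit or range.

ROBOT

A 6-joint arm with a two-finger parallel gripper is mounted at the origin on the work surface. World frame = base frame: x ahead of the robot, y to its left, z up, the work surface at z = 0. Lengths are in m, angles in rad, forces in N, time in s.
With the tool pointing down it reaches from about 0.4 to 0.825 m from the base axis. Payload 7 kg.
Tool frame: the origin (TCP) lies between the finger pads; the fingertips stand 22 mm ahead of it and the grasp point (between the pads) lies 3 mm ahead of it (arm.tip_reach is the distance from the TCP to the fingertips, in m); z points along the fingers, y is the line along which they close (so a half turn about z gives the same grasp; the last joint's range is limited). The gripper opens to 88 mm and grips with 3 to 60 N. Pads are 19 mm wide; open, the fingers measure 130 mm over their backs; the gripper's body (78 mm by 193 mm) begins 47 mm behind the grasp point.
Start: joints at [1.633, 0.359, 0.012, 0, -1.224, -0.288], TCP at [0.151, 0.658, 0.249] pointing down, gripper open.
Joint ranges: [-3.07, 3.07], [-1.43, 2.12], [-1.02, 1.25], [-3.03, 1.67], [-3.05, -0], [-3.03, 3.03]. Speed limits (rad/s): [2.39, 2.39, 3.01, 3.14, 3.14, 3.14].

INTERFACE

Orientations are given as [roll, pitch, yaw] about the fixed x, y, z axes, in that order (R = Rz(yaw) Ry(pitch) Rx(roll)).
In Python, from station import arm, viewer gives the robot as it stands. The module is installed in compiled form; this text tells all that it offers.
- The arm moves only by the tool apply_moves, never from a script. Its argument "commands" is a list that holds one entry, the list of rows, each a list of 5 numbers: the closure, from -1 (fully open) to 1 (shut), then the shift along the world's x, y, z as a fraction of full scale, then the turn about the world's z as a fraction of full scale. In form: [[[fingers, tx, ty, tz, yaw], ...]]. A call has 1 to 12 rows; each row shifts and turns the commanded pose from where the row before left it; what a row does not reach is not made up. Full scale, the value 1, is 20 cm for a shift and pi rad for a turn. A row lasts 1/10 s, in which the tool goes at most 50 mm and 8.59 degrees, less where a joint would pass 70% of its speed; a pose out of reach is approached as far as the arm can. A call with a number of a shift or a turn outside -1 to 1 is refused whole. A call with a gripper value outside its range is refused whole. The fingers move at their own pace and stop on an object; "force" is the grip in N (left out, the last holds). Time passes only in rows, so rows that do not move let the fingers close. It gives the time, the measured TCP pose, the force, the opening and the grip force at its end, in the units of the state.
- arm.get_state(): the state, without advancing time (a new reading comes with each control period).
- viewer.grab_frame(name): name is "scene" or "top" or "wrist"; returns a dict with "image" (400x640x3 uint8, blue, green, red), "mtx" (3x3 intrinsics, pixels), "rvec" (rotation vector, rad) and "tvec" (3), from world to camera coordinates, as OpenCV has them. Camera axes: x right, y down, z forward; pixel columns grow to the right and rows downward; lengths in m; the calibration is good to about 2 mm. A picture is of the moment at which its call begins. There is no depth.
- arm.job_done(): hands the job in; it is judged then, once.
The state is a dict: "t": time; "q": joint angles; "qd": joint speeds; "joint_efforts": joint torques, N m; "eef_pos": TCP position; "ee_rot": TCP orientation; "force": force on the tool from outside, world axes, zero at the start; "moment": the same for the moment, N m; "width": finger opening in m; "gripper_force": force on a finger pad.
Only numpy, scipy, OpenCV 4.12 (cv2) and the standard library are available. Lean on these libraries where they do the work, as an engineer would, in place of code of your own. Each camera call takes 0.05 s, during which the arm holds its last target. There are 200 camera calls.

## Working session

There is one attempt and no reset: what is moved stays moved. The work goes in short steps, Python scripts to look and compute and a tool call to move; the robot and the scene stay as the last step left them, time stands still between calls to the robot, and variables do not carry over. Pictures are saved under pics/ and viewed, at most 10 in all, crops included, and the job is handed in when it is done.

Besides the shell and the picture viewer there is one more tool, called after "Request:" as name([rows], argument=value, ...), one row to a line, values as JSON. apply_moves: Moves the arm, as the interface text tells. Shift numbers are shares of 20 cm and turn numbers shares of pi rad, none past 1 either way. Its arguments: {"type":"object","properties":{"commands":{"type":"array","items":{"type":"array","items":{"type":"array","items":{"type":"number"}}}},"force":{"type":"number"}},"required":["commands"]}

```bash
mkdir -p pics; cat > h.py <<'E'
import numpy as np, cv2
from station import arm, viewer
def grab(n,save=None):
    f=viewer.grab_frame(n); 
    if save: cv2.imwrite(f'pics/{save}.png',f['image'])
    np.savez(f'pics/{save or n}.npz',**{k:np.array(v) for k,v in f.items()})
    return f
def ray(f,u,v):
    K=np.array(f['mtx'],float);R=cv2.Rodrigues(np.array(f['rvec'],float))[0];t=np.array(f['tvec'],float).ravel()
    return -R.T@t, R.T@np.linalg.solve(K,[u,v,1.])
def onz(f,u,v,z):
    c,d=ray(f,u,v); return c+d*(z-c[2])/d[2]
def proj(f,P):
    return cv2.projectPoints(np.array(P,float).reshape(-1,3),np.array(f['rvec'],float),np.array(f['tvec'],float),np.array(f['mtx'],float),None)[0].reshape(-1,2)
def load(n): return dict(np.load(f'pics/{n}.npz'))
E
python3 - <<'E'
from h import *
a=grab('scene','s0');b=grab('top','t0')
for f in(a,b): print(ray(f,320,200))
s=arm.get_state();print(s['t'],s['eef_pos'],s['ee_rot'],s['width'],arm.tip_reach)
E
```

```text
(array([0.67845504, 0.47679538, 0.77213835]), array([-0.23735882, -0.51428921, -0.82413706]))
(array([0.37648131, 0.07737141, 1.06887635]), array([ 0.12143824, -0.01063854, -0.99270002]))
0.1 [0.1510532  0.65746226 0.24771458] [ 3.14012119e+00 -1.35441564e-04 -2.25918668e-01] 0.0876610416897113 0.022
```

View pics/s0.png

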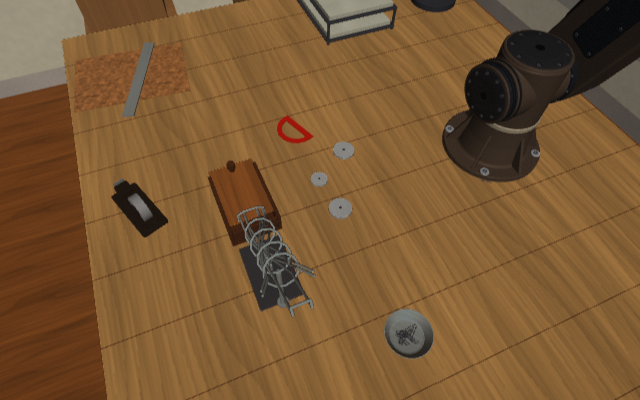

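View pics/t0.png

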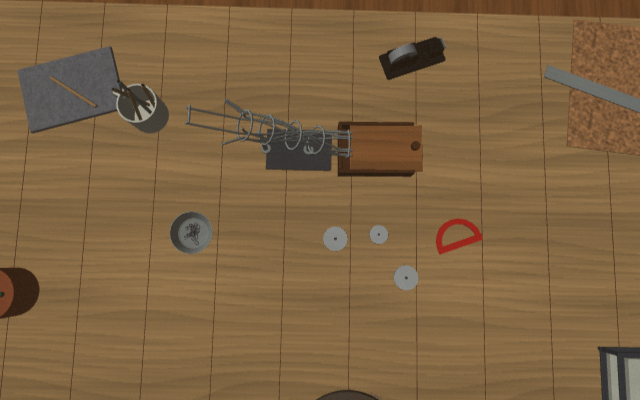

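The views show three candidate discs in the top image: (335,238), (379,234) and (406,278). The one at (379,234) looks smallest, so I'll measure all three. The chute's upper end is at about (190,115), the chest at (380,148) and the knob at (416,146).

```bash
python3 - <<'E'
from h import *
a=load('s0');b=load('t0')
g=cv2.cvtColor(b['image'],cv2.COLOR_BGR2HSV)
m=((g[...,1]<50)&(g[...,2]>120)).astype(np.uint8)
for c in cv2.findContours(m,0,2)[0]:
    if cv2.contourArea(c)>100:
        (u,v),r=cv2.minEnclosingCircle(c);M=cv2.moments(c);u2,v2=M['m10']/M['m00'],M['m01']/M['m00']
        A=cv2.contourArea(c);P=onz(b,u2,v2,.005);print((u2,v2),A,P,'diam',2*np.linalg.norm(onz(b,u2+np.sqrt(A/np.pi),v2,.005)-P))
for n,u,v,z in[('knob',416,146,.061),('ul',343,122,.048),('bl',343,176,.048),('plate bl',266,168,.003),('plate br',331,170,.003),('lid tr',422,125,.043),('lid br',421,171,.043),
 ('top rail end1',188,107,.26),('top rail end2',190,123,.26),('base',350,400,0)]: print(n,onz(b,u,v,z))
for n,u,v,z in[('knob',231,166,.061),('plate a',240,246,.003),('plate b',262,308,.003),('plate c',302,298,.003),('protr',295,130,0),('chest far-left',210,175,.048),('near-left',232,243,.048),('near right',279,227,.048)]: print('S',n,onz(a,u,v,z))
crop=b['image'][85:195,170:440]; cv2.imwrite('pics/c1.png',cv2.resize(crop,None,fx=2.9,fy=2.9,interpolation=2))
crop=a['image'][130:330,200:370]; cv2.imwrite('pics/c2.png',cv2.resize(crop,None,fx=3,fy=3,interpolation=2))
E
```

```text
(633.9580216126351, 378.1629260182876) 401.0 [ 0.15143205 -0.59223499  0.005     ] diam 0.04719304139692621
(613.8067542213884, 377.24577861163226) 266.5 [ 0.15242201 -0.5503009   0.005     ] diam 0.038436860712008865
(405.64140834290083, 277.4171450440107) 435.5 [ 0.34634729 -0.11880681  0.005     ] diam 0.049910951028190764
(334.82030015797784, 238.42417061611374) 422.0 [0.42491341 0.03246942 0.005     ] diam 0.049463495441468545
(378.4428571428571, 234.11836734693878) 245.0 [ 0.43628993 -0.06061399  0.005     ] diam 0.03782606506172437
(140.4107919930374, 109.54134029590948) 191.5 [0.69710811 0.46534921 0.005     ] diam 0.03415774633809856
knob [ 0.61772063 -0.13026795  0.061     ]
ul [0.66868152 0.02164494 0.048     ]
bl [0.55288324 0.01970805 0.048     ]
plate bl [0.57402702 0.18495899 0.003     ]
plate br [0.5732389  0.04352639 0.003     ]
lid tr [ 0.66810023 -0.14694824  0.043     ]
lid br [ 0.56857517 -0.14430773  0.043     ]
top rail end1 [0.62683027 0.29340462 0.26      ]
top rail end2 [0.59936163 0.28843385 0.26      ]
base [ 0.09571361 -0.00515757  0.        ]
S knob [ 0.6181972  -0.12467504  0.061     ]
S plate a [0.65651533 0.03980743 0.003     ]
S plate b [0.65709995 0.18354199 0.003     ]
S plate c [0.57960481 0.19449028 0.003     ]
S protr [ 4.29614196e-01 -2.28075292e-01  1.11022302e-16]
S chest far-left [ 0.66673683 -0.12867143  0.048     ]
S near-left [0.67032793 0.05294671 0.048     ]
S near right [0.57254091 0.05401463 0.048     ]
```

View pics/c1.png

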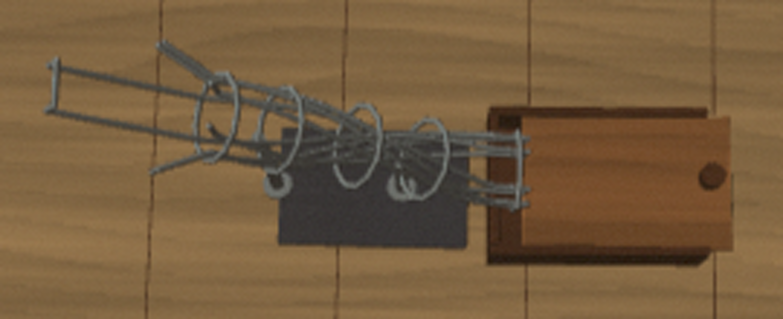

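View pics/c2.png

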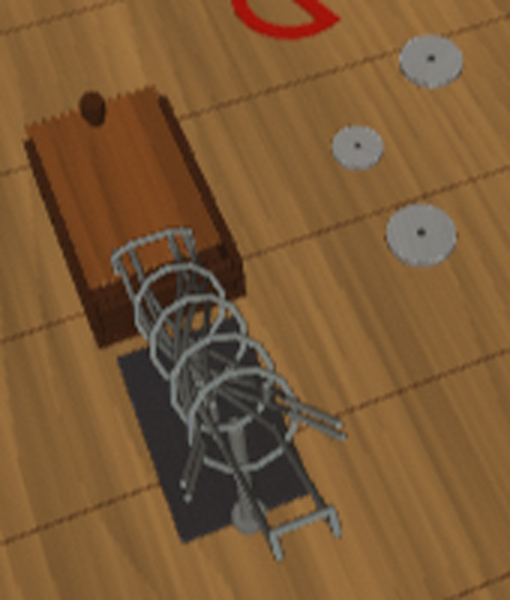

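The smallest disc (40 mm) is the one at top-image pixel (378,234), at about (0.436, -0.061). The other two measure 50 mm. The crop shows all three with the plain side and dot up. The chute and chest are almost aligned with the world axes, and the lid is slightly open. First I'll move clear of the chute, turning so the fingers close along x.

Request:
apply_moves([
  [[0, 0.07, -0.18, 0, -0.0428], [0, 0.07, -0.18, 0, -0.0428], [0, 0.07, -0.18, 0, -0.0428], [0, 0.07, -0.18, 0, -0.0428], [0, 0.07, -0.18, 0, -0.0428], [0, 0.07, -0.18, 0, -0.0428], [0, 0.07, -0.18, 0, -0.0428], [0, 0.07, -0.18, 0, -0.0428], [0, 0.07, -0.18, 0, -0.0428], [0, 0.07, -0.18, 0, -0.0428]],
], force=20)

```text
t: 1.1
eef_pos: [0.2913, 0.2961, 0.2484]
ee_rot: [3.141, -0.0, -1.576]
force: [1.2, 0.2, 0.2]
width: 0.0439
gripper_force: 0.0
```

Request:
apply_moves([
  [[0, 0.07, -0.18, 0, 0], [0, 0.07, -0.18, 0, 0], [0, 0.07, -0.18, 0, 0], [0, 0.07, -0.18, 0, 0], [0, 0.07, -0.18, 0, 0], [0, 0.07, -0.18, 0, 0], [0, 0.07, -0.18, 0, 0], [0, 0.07, -0.18, 0, 0], [0, 0.07, -0.18, 0, 0], [0, 0.07, -0.18, 0, 0], [0, 0, 0, 0, 0], [0, 0, 0, 0, 0]],
])

```text
t: 2.3
eef_pos: [0.4308, -0.0631, 0.248]
ee_rot: [3.14, -0.0, -1.574]
force: [0.5, -0.2, 0.1]
width: 0.0437
gripper_force: 0.0
```

```bash
python3 - <<'E'
from h import *
f=grab('wrist','w1'); print(ray(f,320,200)); t=grab('top','t1')
print(proj(f,[[.436,-.061,.005],[.618,-.128,.061]]))
E
```

```text
(array([ 0.43058092, -0.13819991,  0.38433365]), array([ 0.00858126,  0.27994798, -0.96002472]))
[[317.9639911  170.23091174]
 [108.53400604 108.26303061]]
```

View pics/w1.png

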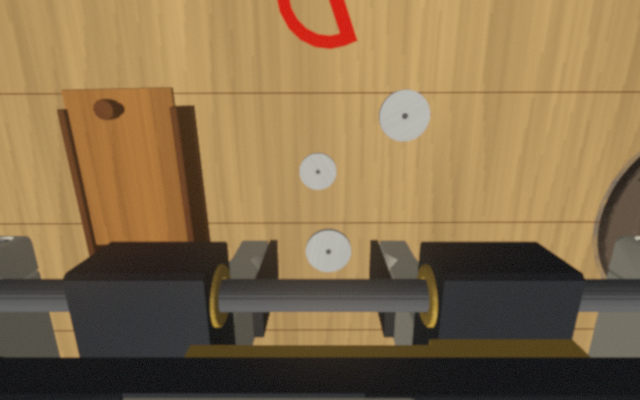

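The wrist view shows the small tag at (318,171), exactly where predicted, and the knob near (105,109). I'll refine both.

```bash
python3 - <<'E'
from h import *
f=load('w1')
g=cv2.cvtColor(f['image'],cv2.COLOR_BGR2HSV)
m=((g[...,1]<40)&(g[...,2]>140)).astype(np.uint8)[145:197,290:345]
c=max(cv2.findContours(m,0,2)[0],key=cv2.contourArea);(u,v),r=cv2.minEnclosingCircle(c)
print('tag',u+290,v+145,r,onz(f,u+290,v+145,.005))
k=f['image'][95:125,85:130].max(2); m=(k<95).astype(np.uint8)
c=max(cv2.findContours(m,0,2)[0],key=cv2.contourArea);x,y,w,h=cv2.boundingRect(c)
print('knob',x+85,y+95,w,h,onz(f,x+85+w/2,y+95+h/2,.061))
for n,(u,v,z) in dict(lidL=(65,91,.043),lidR=(172,88,.043),wallL=(60,111,.048),wallL2=(92,245,.048)).items(): print(n,onz(f,u,v,z))
E
```

```text
tag 317.49284744262695 170.8562240600586 18.00233268737793 [ 0.43651233 -0.06031576  0.005     ]
knob 106 100 18 18 [ 0.61245297 -0.12736173  0.061     ]
lidL [ 0.66548114 -0.14277025  0.043     ]
lidR [ 0.56773011 -0.14515981  0.043     ]
wallL [ 0.6701386  -0.12527599  0.048     ]
wallL2 [0.66507395 0.00677929 0.048     ]
```

```bash
python3 - <<'E'
from h import *
t=load('t1')
im=t['image']
crop=im[85:195,180:300]; cv2.imwrite('pics/c3.png',cv2.resize(crop,None,fx=6.5,fy=5,interpolation=2))
# lid lower/upper edge: light lid vs dark wall, per column; plate lower edge
g=im.max(2).astype(float)
def edge(cols,r0,r1,sgn,z):
    P=[]
    for c in cols:
        d=sgn*np.diff(cv2.GaussianBlur(g,(5,3),0)[r0:r1,c]);i=d.argmax()
        if 0<i<len(d)-1:
            o=.5*(d[i-1]-d[i+1])/(d[i-1]-2*d[i]+d[i+1]); P.append(onz(t,c,r0+i+o+.5,z)[:2])
    P=np.array(P);k=np.polyfit(P[:,1],P[:,0],1);s=P[:,0]-np.polyval(k,P[:,1]);print(len(P),'x(y=-.05)',np.polyval(k,-.05),'dx/dy',k[0],'res',s.std())
edge(range(355,408),118,131,1,.043)   # wall->lid top
edge(range(355,408),163,178,-1,.043)  # lid->wall
edge(range(345,408),170,184,1,.0)  # wall->desk
edge(range(270,328),162,176,1,.003)
E
```

```text
53 x(y=-.05) 0.6645548744228696 dx/dy -0.025545724230463928 res 5.541059528786696e-05
34 x(y=-.05) 0.5709841462319059 dx/dy -0.04387067815649414 res 0.003084014723973907
63 x(y=-.05) 0.5628261038209168 dx/dy -0.041154523360862484 res 0.0028240099465911073
58 x(y=-.05) 0.5717109319761978 dx/dy -0.0002821024619497212 res 0.00020920697147903136
```

View pics/c3.png

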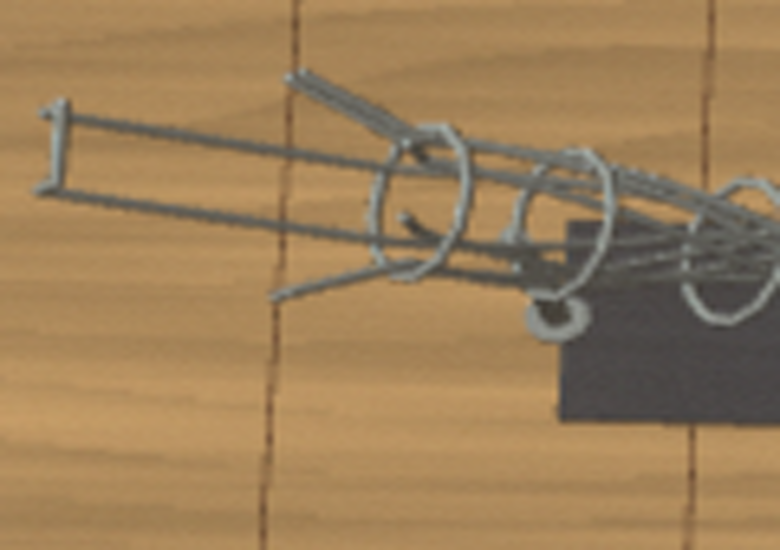

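```bash
python3 - <<'E'
from h import *
t=load('t1');s=load('s0')
def tri(p,q):
    c1,d1=ray(t,*p);c2,d2=ray(s,*q)
    A=np.stack([d1,-d2],1);k=np.linalg.lstsq(A,c2-c1,rcond=None)[0];a=c1+k[0]*d1;b=c2+k[1]*d2;return (a+b)/2,np.linalg.norm(a-b)
T=lambda u,v:(180+u/6.5,85+v/5); S=lambda u,v:(200+u/3,130+v/3)
print('end far',tri(T(42,114),S(278,557)));print('end near',tri(T(40,191),S(338,533)))
print('cross far',tri(T(63,101),S(270,532)));print('cross near',tri(T(58,188),S(332,511)))
# rail-plane intersection, top view
yL=.25
for it in range(2):
  n=np.array([0,-np.sin(np.radians(36)),np.cos(np.radians(36))]);p0=np.array([0,yL,.221])
  for uv in[(42,114),(290,152),(370,165),(40,191),(290,229),(370,240)]:
    c,d=ray(t,*T(*uv));print(uv,c+d*(n@(p0-c))/(n@d))
  yL=.256
E
```

```text
end far (array([0.63048675, 0.30030631, 0.24353971]), np.float64(0.00010715446511198431))
end near (array([0.6030012 , 0.29979621, 0.24280505]), np.float64(0.0013624037809558884))
cross far (array([0.63118997, 0.29234122, 0.25495988]), np.float64(0.0009551301646709846))
cross near (array([0.60236138, 0.29272739, 0.25096537]), np.float64(0.0003182004723953759))
(42, 114) [0.6268317  0.29716573 0.25526791]
(290, 152) [0.62751574 0.24031324 0.21396216]
(370, 165) [0.62747885 0.22073798 0.1997399 ]
(40, 191) [0.60032941 0.2962505  0.25460295]
(290, 229) [0.59980405 0.23909225 0.21307506]
(370, 240) [0.60004751 0.21959453 0.19890913]
(42, 114) [0.62795298 0.29815016 0.25162388]
(290, 152) [0.62864009 0.24104303 0.21013312]
(370, 165) [0.62860303 0.2213801  0.19584717]
(40, 191) [0.60133199 0.29723082 0.25095595]
(290, 229) [0.60080428 0.23981657 0.20924205]
(370, 240) [0.60104883 0.22023152 0.19501268]
```

Request:
apply_moves([
  [[0, 0.187, -0.064, 0, 0], [0, 0.187, -0.064, 0, 0], [0, 0.187, -0.064, 0, 0], [0, 0.187, -0.064, 0, 0], [0, 0.186, -0.064, 0, 0], [0, 0, 0, -0.2, 0], [0, 0, 0, -0.2, 0], [0, 0, 0, 0, 0], [0, 0, 0, 0, 0]],
])

```text
t: 3.3
eef_pos: [0.618, -0.125, 0.1692]
ee_rot: [3.141, -0.001, -1.568]
force: [1.1, -1.2, 0.5]
width: 0.0438
gripper_force: 0.0
```

```bash
python3 - <<'E'
from h import *
f=grab('wrist','w2'); print(proj(f,[[.617,-.127,.0685],[.617,-.127,.061]]))
s=arm.get_state();print(s['eef_pos'],s['force'])
E
```

```text
[[324.33234968 205.67369605]
 [324.29176438 202.57433882]]
[ 0.61898144 -0.12524086  0.17071439] [0.7191669  0.2652296  0.66272541]
```

View pics/w2.png

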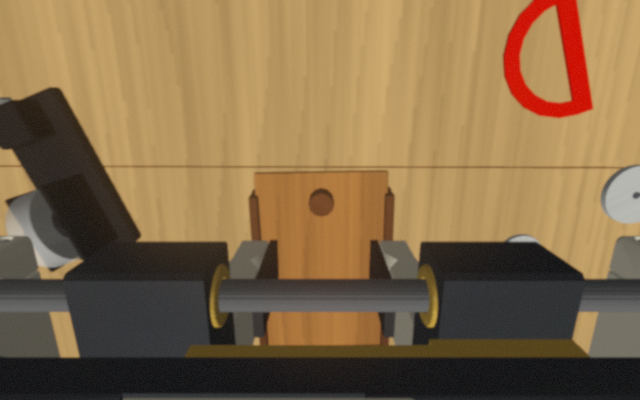

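The knob shows at (321,202), within about 2 mm of the prediction, so I'll descend, grip it and test-slide the lid.

Request:
apply_moves([
  [[0, 0, -0.015, -0.17, 0], [0, 0, 0, -0.17, 0], [0, 0, 0, -0.11, 0], [0, 0, 0, -0.06, 0], [0, 0, 0, 0, 0], [1, 0, 0, 0, 0], [1, 0, 0, 0, 0], [1, 0, 0, 0, 0], [1, 0, 0, 0, 0], [1, 0, 0, 0, 0]],
], force=15)

```text
t: 4.35
eef_pos: [0.6194, -0.1291, 0.0677]
ee_rot: [-3.138, -0.0, -1.57]
force: [3.1, 0.0, 2.6]
width: 0.0174
gripper_force: 15.0
```

Request:
apply_moves([
  [[1, 0.0015, -0.06, 0, 0], [1, 0.0015, -0.06, 0, 0], [1, 0.0015, -0.06, 0, 0], [1, 0, 0, 0, 0]],
])

```text
t: 4.75
eef_pos: [0.6201, -0.1674, 0.0676]
ee_rot: [-3.139, -0.001, -1.571]
force: [3.4, -1.3, 6.1]
width: 0.0174
gripper_force: 15.0
```

Request:
apply_moves([
  [[1, 0.001, -0.06, 0, 0], [1, 0.001, -0.06, 0, 0], [1, 0.001, -0.06, 0, 0], [1, 0.001, -0.06, 0, 0], [1, 0, 0, 0, 0]],
])

```text
t: 5.25
eef_pos: [0.621, -0.2157, 0.0676]
ee_rot: [-3.139, -0.001, -1.571]
force: [3.5, -1.8, 4.3]
width: 0.0175
gripper_force: 15.0
```

```bash
python3 - <<'E'
from h import *
f=grab('top','t2');s=arm.get_state();print(s['t'],s['eef_pos'],s['force'],s['width'])
E
```

```text
5.3 [ 0.62098414 -0.21530435  0.06757712] [ 4.08940568 -0.95128101  5.17259864] 0.01709269211924595
```

Request:
apply_moves([
  [[1, 0, -0.03, 0, 0], [1, 0, -0.03, 0, 0], [1, 0, 0, 0, 0]],
])

```text
t: 5.6
eef_pos: [0.6212, -0.2268, 0.0676]
ee_rot: [-3.138, -0.001, -1.571]
force: [6.1, -1.3, 4.4]
width: 0.0173
gripper_force: 15.0
```

Request:
apply_moves([
  [[1, 0, -0.02, 0, 0], [1, 0, 0, 0, 0]],
])

```text
t: 5.8
eef_pos: [0.6212, -0.2304, 0.0676]
ee_rot: [-3.138, -0.001, -1.57]
force: [6.7, -1.3, 5.2]
width: 0.0174
gripper_force: 15.0
```

Request:
apply_moves([
  [[0, 0, 0, 0, 0], [0, 0, 0, 0, 0], [0, 0, 0, 0.2, 0], [-0.4, 0, 0, 0.2, 0], [-0.4, -0.15, 0.14, 0.05, 0], [-0.4, -0.16, 0.14, 0, 0], [-0.4, -0.16, 0.14, 0, 0], [-0.4, -0.16, 0.14, 0, 0], [-0.4, -0.16, 0.14, 0, 0], [-0.4, -0.13, 0.15, 0, 0], [-0.4, 0, 0, -0.1, 0], [-0.4, 0, 0, 0, 0]],
])

```text
t: 7.0
eef_pos: [0.4326, -0.0591, 0.1348]
ee_rot: [3.137, -0.001, -1.569]
force: [0.3, 0.1, 0.2]
width: 0.0613
gripper_force: 0.0
```

```bash
python3 - <<'E'
from h import *
f=grab('wrist','w3');s=arm.get_state();print(s['t'],s['eef_pos'],s['force'],s['width'])
g=cv2.cvtColor(f['image'],cv2.COLOR_BGR2HSV)
m=((g[...,1]<40)&(g[...,2]>140)).astype(np.uint8);m[240:]=0
for c in cv2.findContours(m,0,2)[0]:
    if cv2.contourArea(c)>300:
        (u,v),r=cv2.minEnclosingCircle(c);print(u,v,r,onz(f,u,v,.005))
E
```

```text
7.05 [ 0.4339205  -0.05944735  0.13572846] [ 0.11465018  0.62575113 -0.54602431] 0.061433425236901824
316.7927551269531 195.2241973876953 25.359722137451172 [ 0.43680374 -0.06048007  0.005     ]
439.8873291015625 116.68028259277344 37.81874465942383 [ 0.34721674 -0.11972691  0.005     ]
```

Request:
apply_moves([
  [[-0.4, 0.015, -0.005, -0.2, 0], [-0.4, 0, 0, -0.2, 0], [-0.4, 0, 0, -0.1, 0], [-0.4, 0, 0, -0.06, 0], [-0.4, 0, 0, 0, 0]],
], force=8)

```text
t: 7.55
eef_pos: [0.438, -0.0613, 0.0233]
ee_rot: [3.137, -0.002, -1.572]
force: [-0.2, 0.2, 0.6]
width: 0.0613
gripper_force: 0.0
```

Request:
apply_moves([
  [[1, 0, 0, 0, 0], [1, 0, 0, 0, 0], [1, 0, 0, 0, 0], [1, 0, 0, 0, 0], [1, 0, 0, 0, 0], [1, 0, 0, 0.1, 0], [1, 0, 0, 0.2, 0], [1, 0, 0, 0, 0]],
])

```text
t: 8.35
eef_pos: [0.4414, -0.0595, 0.0886]
ee_rot: [-3.134, 0.001, -1.569]
force: [1.0, -0.1, 0.3]
width: 0.0386
gripper_force: 8.0
```

```bash
python3 - <<'E'
from h import *
f=grab('scene','s4');s=arm.get_state();print(s['t'],s['eef_pos'],s['width'],s['gripper_force'])
w=grab('wrist','w4')
u,v=proj(f,[s['eef_pos']])[0].astype(int);print(u,v)
A=cv2.resize(f['image'][max(v-60,0):v+60,u-60:u+60],(400,400));B=cv2.resize(w['image'][150:400,195:445],(400,400))
cv2.imwrite('pics/c4.png',np.hstack([A,B]))
E
```

```text
8.4 [ 0.44037628 -0.05963255  0.08685385] 0.038601007320715496 7.999941855669022
317 155
```

View pics/c4.png

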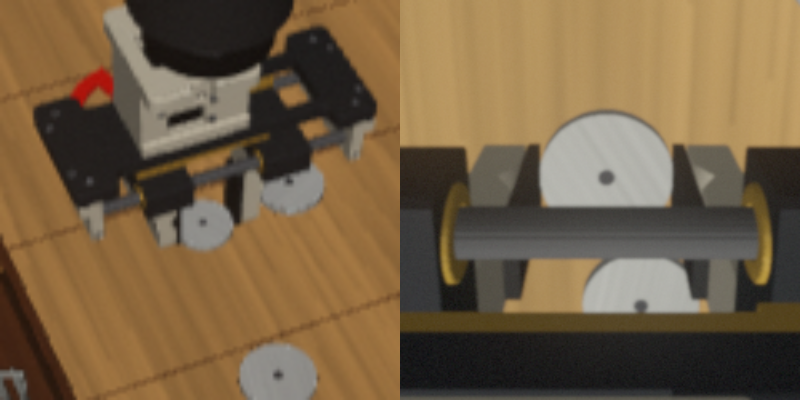

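The tag is held level at the fingertips; the lower disc in the wrist half of the picture is the 50 mm one on the desk. I'll carry it round at x ≈ 0.44, then in over the loading rails.

Request:
apply_moves([
  [[1, 0, 0.16, 0.112, 0], [1, 0, 0.16, 0.112, 0], [1, 0, 0.16, 0.112, 0], [1, 0, 0.16, 0.112, 0], [1, 0, 0.16, 0.112, 0], [1, 0, 0.16, 0.112, 0], [1, 0, 0.16, 0.112, 0], [1, 0, 0.16, 0.112, 0], [1, 0, 0.16, 0.112, 0], [1, 0, 0.16, 0.112, 0], [1, 0, 0, 0, 0]],
])

```text
t: 9.55
eef_pos: [0.4395, 0.2636, 0.31]
ee_rot: [-3.139, 0.002, -1.568]
force: [0.2, -0.2, -1.4]
width: 0.039
gripper_force: 8.0
```

Request:
apply_moves([
  [[1, 0.125, 0, 0, 0], [1, 0.125, 0, 0, 0], [1, 0.125, 0, 0, 0], [1, 0.125, 0, 0, 0], [1, 0.125, 0, 0, 0], [1, 0.125, 0, 0, 0], [1, 0.125, 0, 0, 0], [1, 0, 0, 0, 0], [1, 0, 0, 0, 0]],
])

```text
t: 10.45
eef_pos: [0.6134, 0.2592, 0.3061]
ee_rot: [3.139, -0.002, -1.571]
force: [-0.7, -0.1, -0.2]
width: 0.0388
gripper_force: 8.0
```

```bash
python3 - <<'E'
from h import *
w4=load('w4');print('tag at pick lift, tcp .4404,-.0596:',onz(w4,323.75,260.6,.0869-.0208+.0025))
f=grab('wrist','w5');a=grab('scene','s5');s=arm.get_state();print(s['t'],s['eef_pos'],s['ee_rot'],s['width'])
u,v=proj(a,[s['eef_pos']])[0].astype(int);print(u,v)
cv2.imwrite('pics/c5.png',np.hstack([f['image'][:,160:480],cv2.resize(a['image'][v-60:v+73,u-60:u+100],None,fx=3,fy=3)[:400]]))
S=lambda p:(np.array(p)).round(1)
L=np.array([.615,.263,.223]);sl=np.array([0,-.809,-.588])
for d in(-.044,0,.024,.058):
  for x in(-.0135,.0135): print(d,x,S(proj(f,L+sl*d+[x,0,0])[0]-[160,0]),S((proj(a,L+sl*d+[x,0,0])[0]-[u-60,v-60])*3+[320,0]))
E
```

```text
tag at pick lift, tcp .4404,-.0596: [ 0.44004823 -0.05978391  0.0686    ]
10.55 [0.61292529 0.2595498  0.30764287] [ 3.14021021e+00 -7.67800633e-04 -1.57040457e+00] 0.03891481322665266
292 262Traceback (most recent call last):
  File "<stdin>", line 5, in <module>
    return _nx.concatenate(arrs, 1, dtype=dtype, casting=casting)
           ~~~~~~~~~~~~~~~^^^^^^^^^^^^^^^^^^^^^^^^^^^^^^^^^^^^^^^
ValueError: all the input array dimensions except for the concatenation axis must match exactly, but along dimension 0, the array at index 0 has size 400 and the array at index 1 has size 399
```

```bash
python3 - <<'E'
from h import *
f=load('w5');a=load('s5');u,v=292,262
cv2.imwrite('pics/c5.png',np.hstack([f['image'][:,160:480],cv2.resize(a['image'][v-60:v+74,u-60:u+100],None,fx=3,fy=3)[:400]]))
S=lambda p:(np.array(p)).round(1)
L=np.array([.615,.263,.223]);sl=np.array([0,-.809,-.588])
for d in(-.044,0,.024,.058):
  for x in(-.0135,.0135): print(d,x,S(proj(f,L+sl*d+[x,0,0])[0]-[160,0]),S((proj(a,L+sl*d+[x,0,0])[0]-[u-60,v-60])*3+[320,0]))
print(S(proj(f,[.6129,.2595,.307-.018])-[160,0]))
E
```

```text
-0.044 -0.0135 [182.3 291.7] [562.7 307.9]
-0.044 0.0135 [137.9 291.8] [504.6 331.5]
0 -0.0135 [180.9 222.2] [532.9 259.7]
0 0.0135 [139.4 222.2] [478.6 281.1]
0.024 -0.0135 [180.2 187.9] [518.4 236.1]
0.024 0.0135 [140.1 187.9] [465.8 256.5]
0.058 -0.0135 [179.3 143.1] [499.5 205.4]
0.058 0.0135 [141.1 143.1] [449.3 224.5]
[[163.8 262.6]]
```

View pics/c5.png

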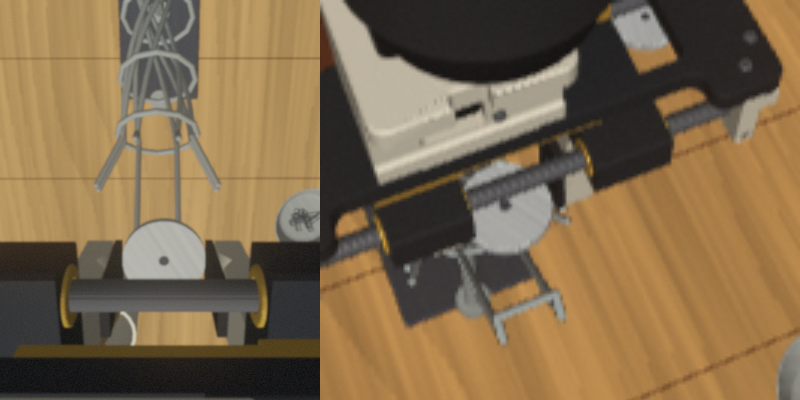

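The tag dot (164,261) is as predicted. The rails' centre sits about 2.6 px left of prediction, so they are at x ≈ 0.617, and the guide tips at row 187 confirm y. I'll correct and lower with a light grip so the tag pivots onto the slope.

Request:
apply_moves([
  [[1, 0.02, 0.0125, 0, 0], [1, 0, 0, -0.1, 0], [1, 0, 0, -0.1, 0], [1, 0, 0, -0.02, 0], [1, 0, 0, 0, 0], [1, 0, 0, 0, 0]],
], force=4)

```text
t: 11.15
eef_pos: [0.618, 0.2627, 0.2659]
ee_rot: [-3.14, 0.001, -1.57]
force: [0.7, 0.0, -0.4]
width: 0.039
gripper_force: 4.0
```

Request:
apply_moves([
  [[1, 0, 0, -0.015, 0], [1, 0, 0, -0.015, 0], [1, 0, 0, -0.015, 0], [1, 0, 0, -0.015, 0], [1, 0, 0, 0, 0]],
])

```text
t: 11.65
eef_pos: [0.6175, 0.2622, 0.252]
ee_rot: [3.141, -0.001, -1.57]
force: [0.4, -0.3, 0.6]
width: 0.0394
gripper_force: 4.0
```

```bash
python3 - <<'E'
from h import *
f=grab('wrist','w6');a=grab('scene','s6');s=arm.get_state();print(s['t'],s['eef_pos'],s['force'],s['width'],s['gripper_force'])
u,v=292,262
cv2.imwrite('pics/c6.png',np.hstack([f['image'][:,160:480],cv2.resize(a['image'][v-60:v+74,u-60:u+100],None,fx=3,fy=3)[:400]]))
E
```

```text
11.75 [0.61763232 0.26227736 0.25245979] [ 0.32865158 -0.32719826  0.31765257] 0.039821733639131544 3.9999322593212128
```

View pics/c6.png

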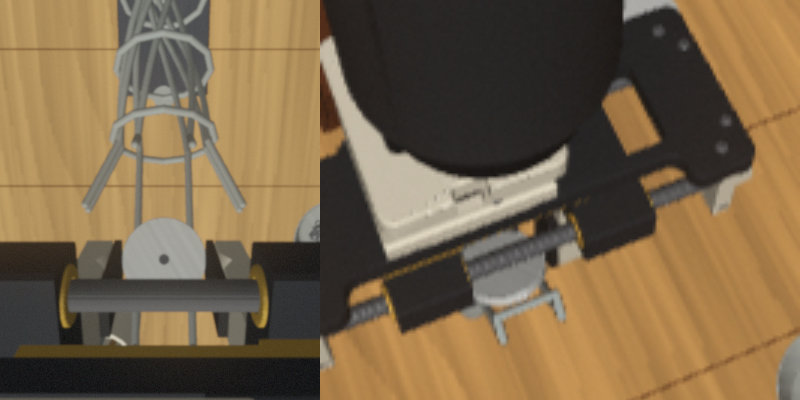

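The tag (centre 164) is centred over the rails (about 138 and 189) and has begun to tilt in the scene view. I'll lower it the last 6 mm.

Request:
apply_moves([
  [[1, 0, 0, -0.01, 0], [1, 0, 0, -0.01, 0], [1, 0, 0, -0.01, 0], [1, 0, 0, 0, 0]],
])

```text
t: 12.15
eef_pos: [0.6177, 0.2621, 0.2466]
ee_rot: [-3.141, -0.0, -1.57]
force: [0.3, -1.9, 1.4]
width: 0.0397
gripper_force: 4.0
```

```bash
python3 - <<'E'
from h import *
f=grab('wrist','w7');s=arm.get_state();print(s['t'],s['eef_pos'],s['force'],s['width'],s['gripper_force'])
for n in('w6','w7'):
  f=load(n);g=cv2.cvtColor(f['image'],cv2.COLOR_BGR2HSV)[200:280,270:380]
  m=((g[...,1]<40)&(g[...,2]>120)).astype(np.uint8);c=max(cv2.findContours(m,0,2)[0],key=cv2.contourArea);x,y,w,h=cv2.boundingRect(c);print(n,x+270,y+200,w,h)
  print(m.sum())
# expected far (-y) edge row: level vs tilted at w7
z=s['eef_pos'][2]-.0208;y=s['eef_pos'][1]
for d in(0,18,36):
  r=np.radians(d);print(d,proj(f,[[.6175,y-.02*np.cos(r)-.0025*np.sin(r),z-.02*np.sin(r)+.0025*np.cos(r)]]))
E
```

```text
12.2 [0.61769148 0.26213469 0.24658763] [ 1.08317643 -1.64856166  1.46747177] 0.03968802859302708 4.00021031498909
w6 282 200 83 79
4291
w7 282 200 83 78
4138
0 [[323.36094228 221.07407136]]
18 [[323.35996652 217.01907391]]
36 [[323.35609515 217.22264461]]
```

Contact force along the rail normal shows the tag is seated, so I'll release it and let it run.

Request:
apply_moves([
  [[1, 0, 0, -0.003, 0], [-0.4, 0, 0, 0, 0], [-0.4, 0, 0, 0, 0], [-0.4, 0, 0, 0, 0], [-0.4, 0, 0, 0, 0], [-0.4, 0, 0, 0, 0], [-0.4, 0, 0, 0, 0], [-0.4, 0, 0, 0, 0], [-0.4, 0, 0, 0, 0], [-0.4, 0, 0, 0, 0], [-0.4, 0, 0, 0, 0], [-0.4, 0, 0, 0, 0]],
])

```text
t: 13.4
eef_pos: [0.6176, 0.2623, 0.246]
ee_rot: [-3.142, 0.0, -1.57]
force: [0.1, -0.2, 0.1]
width: 0.0614
gripper_force: 0.0
```

Request:
apply_moves([
  [[-0.4, 0, 0, 0.2, 0], [-0.4, 0, 0, 0.15, 0], [-0.4, -0.2, 0, 0, 0], [-0.4, -0.2, 0, 0, 0], [-0.4, -0.2, 0, 0, 0], [-0.4, -0.2, 0, 0, 0], [-0.4, -0.1, -0.2, 0, 0], [-0.4, 0, 0, 0, 0], [-0.4, 0, 0, 0, 0]],
])

```text
t: 14.3
eef_pos: [0.4373, 0.222, 0.317]
ee_rot: [-3.14, 0.002, -1.57]
force: [0.1, 0.0, 0.7]
width: 0.0615
gripper_force: 0.0
```

```bash
python3 - <<'E'
from h import *
t=grab('top','t8');a=grab('scene','s8');s=arm.get_state();print(s['t'],s['eef_pos'])
cv2.imwrite('pics/c8.png',np.hstack([cv2.resize(t['image'][90:200,330:475],(400,303)),cv2.resize(a['image'][130:260,180:350],(400,303))]))
E
```

```text
14.4 [0.43799668 0.22261693 0.31620696]
```

View pics/c8.png

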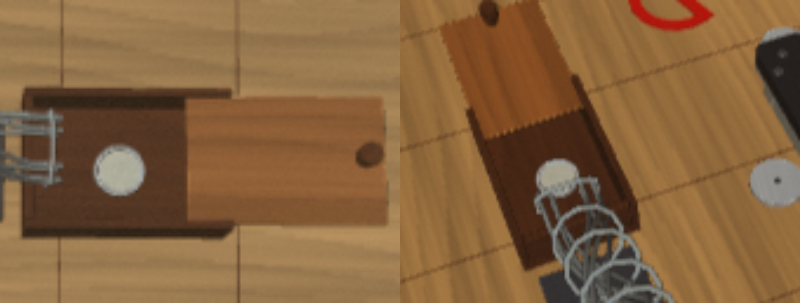

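The tag lies in the chest with its cream label and rim up. I'm out of pictures now, so from here I use numbers only. Next I'll go back to the knob at its known position, (0.621, -0.231).

Request:
apply_moves([
  [[0, 0, -0.2, 0, 0], [0, 0, -0.2, 0, 0], [0, 0, -0.22, 0, 0], [0, 0, -0.22, 0, 0], [0, 0, -0.22, 0, 0], [0, 0, -0.22, 0, 0], [0, 0.1, -0.2, 0, 0], [0, 0.1, -0.2, 0, 0], [0, 0.1, -0.2, 0, 0], [0, 0.1, -0.2, 0, 0], [0, 0.15, -0.19, 0, 0], [0, 0.15, 0, 0, 0]],
])

```text
t: 15.6
eef_pos: [0.5788, -0.2362, 0.3143]
ee_rot: [3.139, -0.001, -1.575]
force: [-0.3, -0.2, -0.3]
width: 0.0438
gripper_force: 0.0
```

Request:
apply_moves([
  [[0, 0.2, 0, -0.1, 0], [0, 0, 0, -0.2, 0], [0, 0, 0, -0.2, 0], [0, 0, 0, -0.2, 0], [0, 0, 0, 0, 0], [0, 0, 0, 0, 0]],
])

```text
t: 16.2
eef_pos: [0.6182, -0.2322, 0.1757]
ee_rot: [3.14, -0.001, -1.57]
force: [-0.5, 1.4, 2.4]
width: 0.044
gripper_force: 0.0
```

```bash
python3 - <<'E'
from h import *
t=load('t8');g=cv2.cvtColor(t['image'],cv2.COLOR_BGR2HSV)
# knob in top view
k=t['image'][136:156,455:472].max(2);k=k.astype(int);m=(k<(k.min()+np.median(k))/2).astype(np.uint8);M=cv2.moments(m,True)
print('knob',onz(t,455+M['m10']/M['m00'],136+M['m01']/M['m00'],.066),M['m00'])
s=arm.get_state();print(s['t'],s['eef_pos'],s['width'])
f=grab('wrist','w9');print(proj(f,[[.621,-.231,.0685]]))
u,v=proj(f,[[.621,-.231,.0685]])[0].astype(int);k=f['image'][v-25:v+25,u-25:u+25].max(2).astype(int)
m=(k<(k.min()+np.median(k))/2).astype(np.uint8);c=max(cv2.findContours(m,0,2)[0],key=cv2.contourArea);(cu,cv_),r=cv2.minEnclosingCircle(c)
print('wrist knob',u-25+cu,v-25+cv_,r,onz(f,u-25+cu,v-25+cv_,.0665))
E
```

```text
knob [ 0.61915363 -0.22771577  0.066     ] 69.0
16.2 [ 0.61816963 -0.23216161  0.17565727] 0.04402661366123372
[[318.66852311 207.11569447]]
wrist knob 317.8333339691162 206.5 12.894973754882812 [ 0.62162036 -0.23083731  0.0665    ]
```

Knob at (0.6215, -0.231). I'll descend, grip it and slide the lid shut, about 0.10 m plus the unknown initial opening, up to the stop.

Request:
apply_moves([
  [[0, 0.0165, 0.005, -0.2, 0], [0, 0, 0, -0.2, 0], [0, 0, 0, -0.09, 0], [0, 0, 0, -0.048, 0], [0, 0, 0, 0, 0], [1, 0, 0, 0, 0], [1, 0, 0, 0, 0], [1, 0, 0, 0, 0], [1, 0, 0, 0, 0], [1, 0, 0, 0, 0]],
], force=20)

```text
t: 17.25
eef_pos: [0.6214, -0.2307, 0.0693]
ee_rot: [-3.14, -0.0, -1.57]
force: [-0.0, 0.6, 4.4]
width: 0.0173
gripper_force: 20.0
```

Request:
apply_moves([
  [[1, -0.001, 0.06, 0, 0], [1, -0.001, 0.06, 0, 0], [1, -0.001, 0.06, 0, 0], [1, -0.001, 0.06, 0, 0], [1, -0.001, 0.06, 0, 0], [1, -0.001, 0.06, 0, 0], [1, -0.001, 0.06, 0, 0], [1, -0.001, 0.06, 0, 0], [1, 0, 0, 0, 0]],
])

```text
t: 18.15
eef_pos: [0.6196, -0.133, 0.0692]
ee_rot: [-3.141, 0.0, -1.569]
force: [-2.4, 2.2, 7.2]
width: 0.0171
gripper_force: 20.0
```

Request:
apply_moves([
  [[1, 0, 0.02, 0, 0], [1, 0, 0.02, 0, 0], [1, 0, 0, 0, 0]],
])

```text
t: 18.45
eef_pos: [0.6195, -0.1259, 0.0692]
ee_rot: [-3.141, -0.0, -1.57]
force: [-1.6, 0.9, 6.8]
width: 0.017
gripper_force: 20.0
```

Request:
apply_moves([
  [[1, 0, 0.02, 0, 0], [1, 0, 0.02, 0, 0], [1, 0, 0, 0, 0]],
])

```text
t: 18.75
eef_pos: [0.6193, -0.118, 0.0692]
ee_rot: [-3.141, -0.0, -1.57]
force: [-1.9, 1.8, 6.7]
width: 0.0173
gripper_force: 20.0
```

Request:
apply_moves([
  [[1, 0, 0.015, 0, 0], [1, 0, 0, 0, 0]],
])

```text
t: 18.95
eef_pos: [0.6193, -0.1152, 0.0692]
ee_rot: [-3.141, -0.0, -1.57]
force: [-2.9, 0.5, 7.2]
width: 0.0172
gripper_force: 20.0
```

Request:
apply_moves([
  [[1, 0, 0.015, 0, 0], [1, 0, 0, 0, 0]],
])

```text
t: 19.15
eef_pos: [0.6192, -0.1124, 0.0692]
ee_rot: [-3.141, -0.001, -1.57]
force: [-1.7, -0.5, 8.1]
width: 0.0174
gripper_force: 20.0
```

Request:
apply_moves([
  [[1, 0, 0.015, 0, 0], [1, 0, 0, 0, 0]],
])

```text
t: 19.35
eef_pos: [0.6192, -0.1121, 0.0693]
ee_rot: [3.141, -0.004, -1.57]
force: [-0.5, -15.5, 5.5]
width: 0.0176
gripper_force: 20.0
```

Request:
apply_moves([
  [[1, 0, 0.01, 0, 0], [1, 0, 0, 0, 0]],
])

```text
t: 19.55
eef_pos: [0.6191, -0.1118, 0.0693]
ee_rot: [3.141, -0.005, -1.57]
force: [0.3, -25.1, 3.5]
width: 0.0175
gripper_force: 20.0
```

The lid is at its stop: 25 N and no further travel at y = -0.112. Releasing and lifting off.

Request:
apply_moves([
  [[0, 0, 0, 0, 0], [0, 0, 0, 0, 0], [0, 0, 0, 0, 0], [0, 0, 0, 0.15, 0], [0, 0, 0, 0.2, 0], [0, 0, 0, 0.2, 0], [0, -0.2, 0, 0.2, 0], [0, -0.2, 0, 0, 0], [0, -0.2, 0, 0, 0], [0, -0.2, 0, 0, 0], [0, 0, 0, 0, 0], [0, 0, 0, 0, 0]],
])

```text
t: 20.75
eef_pos: [0.4636, -0.1071, 0.2145]
ee_rot: [-3.14, 0.0, -1.569]
force: [0.4, 0.2, -0.4]
width: 0.0437
gripper_force: 0.0
```

```bash
python3 - <<'E'
from h import *
t=grab('top','t10');s=arm.get_state();print(s['t'],s['eef_pos'],s['force'])
r=proj(t,[[.619,-.112,.065]])[0];u,v=r.astype(int);print(r)
k=t['image'][v-9:v+10,u-9:u+10].max(2).astype(int);m=(k<(k.min()+np.median(k))/2).astype(np.uint8);M=cv2.moments(m,True)
print('knob',onz(t,u-9+M['m10']/M['m00'],v-9+M['m01']/M['m00'],.065),M['m00'])
# changes vs start outside chest/arm
t0=load('t0');d=(cv2.absdiff(t['image'],t0['image']).max(2)>40).astype(np.uint8)
for c in cv2.findContours(d,0,2)[0]:
    if cv2.contourArea(c)>15: print(cv2.boundingRect(c))
E
```

```text
20.8 [ 0.46443641 -0.10714822  0.21428321] [-0.83521349  0.2298058   0.10290239]
[407.59032037 144.72650989]
knob [ 0.61029761 -0.11276596  0.065     ] 145.0
(629, 360, 11, 40)
(610, 356, 9, 44)
(266, 320, 16, 80)
(387, 299, 32, 101)
(172, 275, 43, 7)
(106, 273, 30, 5)
(253, 208, 32, 4)
(378, 172, 34, 4)
(173, 163, 13, 9)
(342, 139, 7, 10)
(342, 125, 8, 7)
(236, 119, 338, 281)
(113, 92, 27, 30)
(138, 86, 18, 35)
(169, 11, 21, 8)
```

```bash
python3 - <<'E'
from h import *
R=load('t10')['image']
for n in('t0','t1','t2','t8'):
  I=load(n)['image']
  print(n,[(cv2.phaseCorrelate(I[y:y+h,x:x+w].mean(2).astype(np.float32),R[y:y+h,x:x+w].mean(2).astype(np.float32))) for x,y,w,h in[(105,70,65,65),(375,30,75,50),(165,205,55,55)]])
E
```

```text
t0 [((0.012653265332858155, -0.01407755101016761), 1.0012908934811016), ((0.5913344706488246, -0.0028410776179050856), 0.9758312642415364), ((0.0026325443714370067, 0.0022291659152031684), 1.011199044254091)]
t1 [((-0.025616228406462938, 0.013159474012539363), 0.99942630281051), ((0.4818256307057567, -0.024888773455675306), 0.9734301755269369), ((0.0648537039376329, -0.14728173106437126), 0.7766554551654392)]
t2 [((0.007534510960923058, 0.005302417598542775), 1.0013279009748388), ((-0.27281510803148734, 4.765333486294953), 0.06555499318440755), ((-0.01580631067694327, 0.0007534129568362857), 1.006856559117635)]
t8 [((0.025386479901207792, 0.1800594378045588), 0.610510555498394), ((0.4835903044734948, -0.019064432432340794), 0.9914043913523356), ((0.12819407039318165, -0.8047672144187779), 0.3005064364274343)]
```

```bash
python3 - <<'E'
from h import *
for n in('t0','t1','t8','t10'):
  k=load(n)['image'][25:90,370:455].max(2);m=(k<55).astype(np.uint8);c=max(cv2.findContours(m,0,2)[0],key=cv2.contourArea);print(n,cv2.minAreaRect(c),cv2.contourArea(c))
E
```

```text
t0 ((42.45000076293945, 31.849998474121094), (26.56313133239746, 64.19422912597656), 71.56504821777344) 1236.0
t1 ((42.707313537597656, 31.693740844726562), (25.744457244873047, 61.74382400512695), 71.2413558959961) 898.0
t8 ((42.25, 31.75), (26.246904373168945, 63.24554443359375), 71.56504821777344) 1146.0
t10 ((42.40000534057617, 31.699996948242188), (26.246904373168945, 63.561771392822266), 71.56505584716797) 1098.5
```

The tape holder hasn't moved either. Handing in.

```bash
python3 -c "
from station import arm; print(arm.job_done())"
```

```text
the job is handed in; nothing more can be done
None
```

I handed the job in at about 21 s: the tag went down the chute and was seen in the chest label side up, and the lid was then pushed shut onto its stop. The mug, tape holder and clip dish measured unmoved; I didn't measure the protractor. I viewed 11 pictures, one more than the 10 allowed.

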